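# Tap the tube rack home in the autosampler

## Task

The tube rack in the middle lane of the autosampler still stands partly out of the loading bay. Draw the push stick out from under the bench shelf, lay it down on the open bench and take it again by its handle; then tap the rack back in light nudges, backing the stick off between them and touching the rack with the stick only, until it stands fully home against the stop hidden under the hood. Finally lay the stick flat on the bench, clear of the autosampler and of the shelf, and let it go, leaving everything else where it is.

Things in the scene. Friction and masses are not known exactly. Their poses are not given: they have to be found in the camera images.
- sampler: Benchtop autosampler, fixed, white, 300 mm wide. Origin: on the bench directly below the mouth of its middle lane. Its x axis runs level along the lane into the machine, y across the lanes, z up. A loading deck 170 mm wide, 45 mm high, sticks out of the mouth from x = -112 mm to 0. From x = 0 a hood covers the lanes: underside 139 mm, top 177 mm above the bench; behind x = 150 mm a 290 mm tower.
- lane_mouth (a point): Middle of the middle lane's floor at the mouth, 45 mm above the bench (fixed to the autosampler, same axes). The three lanes, at y = -50, 0 and +50 mm, are 46 mm wide and parted by fins 4 mm thick and 10 mm high that run from x = -107 mm into the machine.
- rack: The tube rack to push home: grey plastic, 120 mm long, 42 mm wide, 50 mm high (70 mm with its tubes), 0.25 to 0.42 kg, in the middle lane, partly outside the mouth. Origin: centre of its underside; x axis along it, into the machine; z up. It slides at 1 to 4 N. Home, its front end is about 15 to 35 mm inside the mouth; the stop is adjustable and hidden, so its place must be felt.
- rack_front (a point): Middle of the rack's upright flat front end (the end that faces out of the machine), 15 mm above the lane floor; the end is 42 mm wide and 50 mm high. This is where to tap.
- home_switch (a joint): Spring plunger (presence switch) in the face of the hidden stop: 0 m while free, pressed in by the rear of the rack to 0.006 m when the rack stands against the stop. Its spring is under 0.5 N and does not push the rack back. The stop sits on a rubber buffer that gives about 1 mm per 4 N, 5 mm at most: pushed lightly, the rack stays where it is, rammed it springs back.
- stick: Push stick, 200 mm long, 26 mm high, 90 g, lying flat, its handle end under the bench shelf and 90 to 100 mm of its foot end in the open. Origin: on its underside at mid length; x towards the foot, z up. x = -100 to -22 mm: black handle, 20 mm wide; to 88 mm: white shaft, 14 mm wide, 4 to 22 mm above the underside; 88 to 100 mm: the foot, an upright flat plate 32 mm wide.
- stick_foot (a point): Middle of the front face of the stick's foot: at x = 100 mm on the stick's axis, 13 mm above its underside.
- stick_handle (a point): A point in the stick's handle, 34 mm from its tail end (x = -66 mm), 13 mm above its underside: where to hold it for pushing.
- riser: Bench shelf, fixed: a white board 440 mm wide, 240 mm deep, underside 110 mm and top 126 mm above the bench, on two side panels, with a laptop and boxes on it up to 210 mm above the bench. Origin: on the bench below the middle of its open front edge; x runs under the shelf, so the open bench lies at negative x.
- side_rack: A second, identical tube rack, already home in the neighbouring lane at y = +50 mm; leave it alone. Origin: centre of its underside.
- reagent_bottle: Bystander: glass bottle, 70 mm in diameter, 130 mm tall. Origin: centre of its underside.
- beaker: Bystander: glass beaker, 72 mm in diameter, 85 mm tall. Origin: centre of its underside.
- salt_jar: Bystander: white jar, 60 mm in diameter, 75 mm tall, near the stick. Origin: centre of its underside.
- freezer_box: Bystander: cardboard box, 102 x 102 x 44 mm, beside the loading deck. Origin: centre of its underside.
There are look-alikes about, which are no part of the job. What is shaped like the rack but blue or pink is not meant.

How it is judged:
By the outcome, as a careful person would: the job done as asked, in the order asked, and still so for the second after the job is handed in, with the robot touching nothing.
It also fails if it takes over 64 s, if anything falls off the work surface, if the arm or the gripper's body presses on something with over 40 N, if the wrist force passes 120 N, or if a joint passes its speed limit or range.

## Robot

A 6-joint arm with a two-finger parallel gripper is mounted at the origin on the work surface. World frame = base frame: x ahead of the robot, y to its left, z up, the work surface at z = 0. Lengths are in m, angles in rad, forces in N, time in s.
With the tool pointing down it reaches from about 0.25 to 0.775 m from the base axis. Payload 8.9 kg.
Tool frame: the origin (TCP) lies between the finger pads; the fingertips stand 14 mm ahead of it and the grasp point (between the pads) lies 5 mm behind it; x points along the fingers, y is the direction in which the jaws open and shut, and the axes are right-handed (so a half turn about x gives the same grasp; the last joint's range is limited). The gripper opens to 85 mm and grips with 20 to 120 N. Pads are 22 mm wide; open, the fingers measure 114 mm over their backs; the gripper's body (76 mm by 85 mm) begins 54 mm behind the grasp point. The pads swing forward as they close: fully open they stand 13 mm farther back than shut.
Start: joints at [-1.416, 0.291, -0.153, 1.127, 0, 1.431], TCP at [0.152, -0.503, 0.245] pointing down, gripper open.
Joint ranges: [-2.52, 2.52], [-0.91, 1.74], [-1.3, 1.37], [-1.96, 2.02], [-1.52, 1.47], [-3.14, 3.14]. Speed limits (rad/s): [2.22, 2.22, 2.79, 3.14, 3.14, 3.14].

## Interface

Orientations are given as a rotation vector (axis times angle).
In Python, from rig import r gives the robot as it stands.
- The arm moves only by the tool jog_arm, never from a script. Its argument "increments" is a list of rows, each a list of 4 numbers: the shift along the world's x, y, z in cm, then the turn about the world's z in degrees. A call has 1 to 12 rows; each row is the pose to reach, as a shift and turn from the pose commanded when the call began; what a row does not reach only later rows make up. A row lasts 1/12 s, in which the tool goes at most 41.7 mm and 7.16 degrees, less where a joint would pass 70% of its speed; a pose out of reach is approached as far as the arm can. A call with a gripper value outside its range is refused whole. "claw" is the opening in per cent of the stroke, from 0 (shut) to 100 (fully open), set as the call begins (left out, the last holds). The fingers move at their own pace and stop on an object; "squeeze" is the grip in N (left out, the last holds). Time passes only in rows, so rows that repeat a pose let the fingers close. It gives the time, the measured TCP pose, the force and the opening at its end, in the units of the state.
- r.sense(): the state, without advancing time (a new reading comes with each control period).
- r.grab_frame(name): name is "side" or "top"; returns a dict with "img" (420x560x3 uint8, red, green, blue), "camera_matrix" (3x3 intrinsics, pixels), "rvec" (rotation vector, rad) and "tvec" (3), from world to camera coordinates, as OpenCV has them. Camera axes: x right, y down, z forward; pixel columns grow to the right and rows downward; lengths in m; the calibration is good to about 2 mm. A picture is of the moment at which its call begins. There is no depth.
- r.job_done(): hands the job in, once; it reports no verdict.
Trained networks look in the newest picture that a camera, given by its name, has taken for a name from the list of things; names that differ only in an ending like _2 or _b are one class to them, and where a whole thing is asked for, a point or a joint stands for the part that bears it (a point fixed in the world has none). Each returns a list of dicts, best first, with "conf" (0 to 1); they miss things now and then, are a little off and sometimes report something else, mostly with a low value. They report only what shows in the picture. A call takes as long as a camera call. They do not tell look-alikes from the thing itself.
- r.recognise(camera, target): "at" ([row, column] in pixels, amid what is visible of it).
The state is a dict: "clock": time; "qpos": joint angles; "joint_velocities": joint speeds; "effort": joint torques, N m; "position": TCP position; "ee_rot": TCP orientation; "ft_force": force on the tool from outside, world axes, zero at the start; "ft_torque": the same for the moment, N m; "width": finger opening in m.
Only numpy, scipy, OpenCV 4.12 (cv2) and the standard library are available. Lean on these libraries where they do the work, as an engineer would, in place of code of your own. Each camera call takes 0.05 s, during which the arm holds its last target.

## Working session

There is one attempt and no reset: what is moved stays moved. The work goes in short steps, Python scripts to look and compute and a tool call to move; the robot and the scene stay as the last step left them, time stands still between calls to the robot, and variables do not carry over. Pictures are saved under pics/ and viewed, and the job is handed in when it is done.

Besides the shell and the picture viewer there is one more tool, called after "Emit:" as name([rows], argument=value, ...), one row to a line, values as JSON. jog_arm: Moves the arm, as the interface text tells. Its arguments: {"type":"object","properties":{"increments":{"type":"array","items":{"type":"array","items":{"type":"number"}}},"claw":{"type":"number"},"squeeze":{"type":"number"}},"required":["increments"]}

```bash
ls; mkdir -p pics; python3 - <<'E'
from rig import r
import cv2
s=r.sense();print(s)
for n in("side","top"):
    f=r.grab_frame(n);cv2.imwrite(f"pics/{n}0.png",f["img"][:,:,::-1]);print(n,f["camera_matrix"],f["rvec"],f["tvec"])
    for t in ["sampler","lane_mouth","rack","rack_front","stick","stick_foot","stick_handle","riser","side_rack","salt_jar","beaker","reagent_bottle","freezer_box"]:
        print(t,[(d["at"],round(d["conf"],2)) for d in r.recognise(n,t)][:3])
print(r.sense()["clock"])
E
```

```text
pics
{'clock': 0.0, 'qpos': array([-1.41631968e+00,  2.91279427e-01, -1.54131989e-01,  1.12671149e+00,
        2.24701141e-05,  1.43149241e+00]), 'joint_velocities': array([-0.00131084, -0.00055733, -0.00018578, -0.00161794, -0.00077123,
       -0.00093263]), 'effort': array([-1.15402949e-03, -5.37128305e+01,  3.31383598e+01,  1.52787077e-02,
       -1.86114007e-04,  3.50578500e-07]), 'position': array([ 0.15196772, -0.5020775 ,  0.24473063]), 'ee_rot': array([ 2.06412851,  0.30678231, -2.06410263]), 'ft_force': array([-0.21247032, -0.36179013, -0.4075319 ]), 'ft_torque': array([ 0.01366808, -0.01864446,  0.01424403]), 'width': 0.0851621975541753}
side [[481.53660898   0.         277.09388715]
 [  0.         481.53660898 217.78997525]
 [  0.           0.           1.        ]] [ 2.55675067 -0.08238118  0.04095711] [-0.55289026  0.14392197  1.45361111]
sampler [([129.0, 281.6], 0.96)]
lane_mouth [([129.9, 283.5], 0.55)]
rack [([200.8, 271.1], 0.98), ([174.7, 196.8], 0.94), ([262.0, 212.4], 0.85)]
rack_front [([116.9, 199.5], 0.94), ([174.4, 198.3], 0.9), ([198.8, 272.9], 0.78)]
stick 
[... 479 characters left out ...]
    0.           1.        ]] [ 2.09889279 -2.15393916  0.21615345] [0.08151806 0.566572   1.33219548]
sampler [([199.7, 168.5], 0.68), ([213.4, 393.9], 0.42)]
lane_mouth [([197.7, 167.9], 0.84)]
rack [([297.1, 204.7], 0.96), ([276.7, 308.2], 0.83), ([300.2, 115.4], 0.61)]
rack_front [([294.7, 207.2], 0.74), ([273.7, 307.4], 0.66), ([299.9, 118.6], 0.59)]
stick [([211.8, 396.2], 0.63)]
stick_foot [([211.6, 394.8], 0.51)]
stick_handle [([210.4, 393.4], 0.77)]
riser [([212.1, 454.4], 0.63), ([215.7, 253.1], 0.29)]
side_rack []
salt_jar [([172.8, 387.5], 0.72)]
beaker [([269.0, 395.8], 0.6)]
reagent_bottle [([160.8, 335.6], 0.96)]
freezer_box [([166.2, 278.4], 0.94), ([214.4, 454.9], 0.38)]
1.4
```

View pics/side0.png

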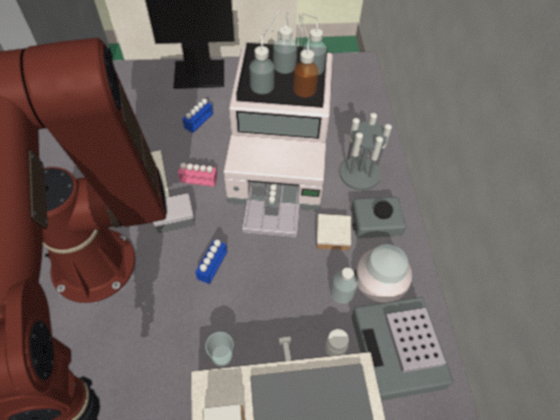

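View pics/top0.png

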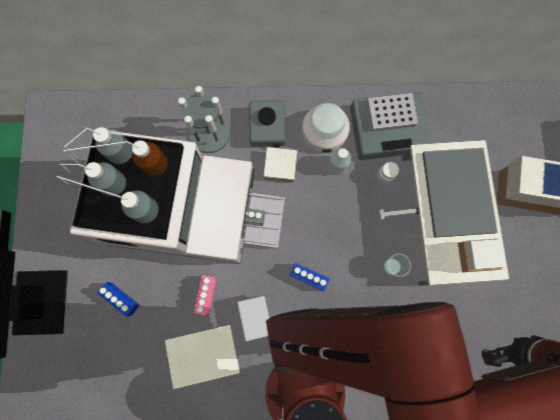

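The middle-lane rack shows grey with white tubes at side (200,272), top (215,254). The blue ones, side (262,212) and (117,199), and the pink one at (175,198) are decoys. The stick foot shows at top (213,384) and side (345,285). I'll enlarge both.

```bash
cat > h.py <<'E'
from rig import r
import cv2,numpy as np
def cam(f): 
    R=cv2.Rodrigues(np.array(f["rvec"]))[0];return f["camera_matrix"],R,np.array(f["tvec"]).reshape(3)
def ray(f,rc):
    K,R,t=cam(f);d=R.T@np.linalg.inv(K)@[rc[1],rc[0],1];return -R.T@t,d
def onz(f,rc,z):
    c,d=ray(f,rc);return c+d*(z-c[2])/d[2]
def tri(fa,a,fb,b):
    c1,d1=ray(fa,a);c2,d2=ray(fb,b);s=np.linalg.lstsq(np.c_[d1,-d2],c2-c1,rcond=None)[0]
    p,q=c1+s[0]*d1,c2+s[1]*d2;return (p+q)/2,np.linalg.norm(p-q)
def proj(f,P):
    K,R,t=cam(f);p=K@(R@np.array(P)+t);return np.round([p[1]/p[2],p[0]/p[2]],1)
def crop(f,r0,r1,c0,c1,k,name):
    im=cv2.resize(f["img"][r0:r1,c0:c1,::-1],None,fx=k,fy=k,interpolation=cv2.INTER_CUBIC)
    for c in range((c0+9)//10*10,c1,10): cv2.line(im,((c-c0)*k,0),((c-c0)*k,4 if c%50 else 12),(0,0,255),1); cv2.putText(im,str(c),((c-c0)*k,14),0,.35,(0,0,255),1)
    for c in range((r0+9)//10*10,r1,10): cv2.putText(im,str(c),(0,(c-r0)*k),0,.35,(0,0,255),1)
    cv2.imwrite("pics/"+name,im)
E
python3 - <<'E'
from h import *
import pickle
s=r.grab_frame("side");t=r.grab_frame("top");pickle.dump((s,t),open("f0.pkl","wb"))
crop(s,170,245,220,335,6,"s_rack.png");crop(t,180,255,190,300,6,"t_rack.png")
crop(s,325,375,240,355,6,"s_st.png");crop(t,155,230,360,440,7,"t_st.png")
E
```

```text
(no output)
```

View pics/s_rack.png

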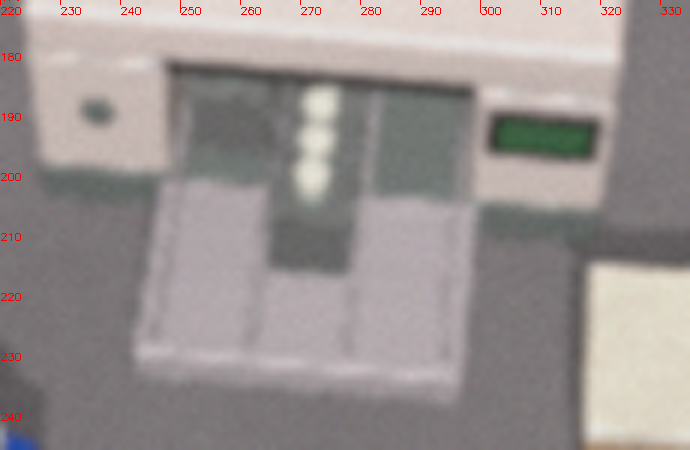

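View pics/t_rack.png

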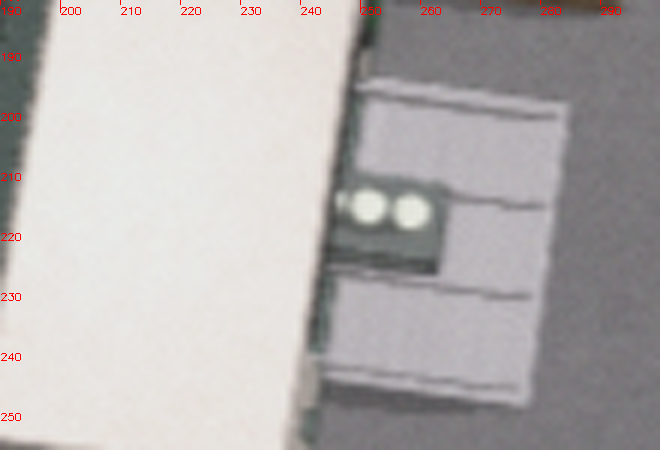

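View pics/s_st.png

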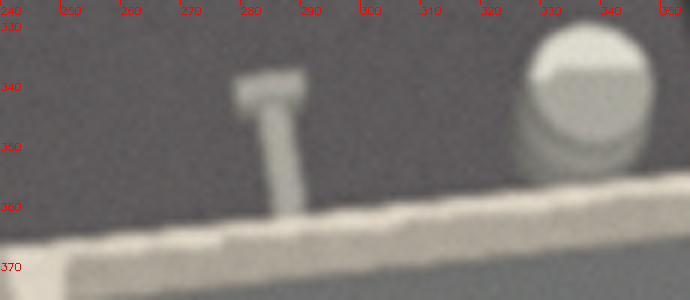

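View pics/t_st.png

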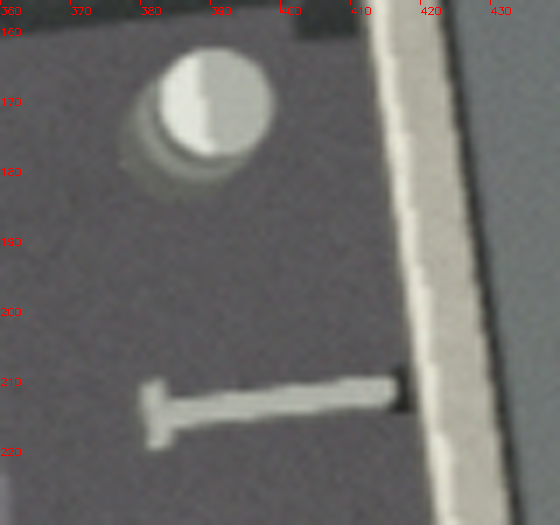

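```bash
python3 - <<'E'
from h import *
import pickle
np.set_printoptions(precision=4,suppress=True)
s,t=pickle.load(open("f0.pkl","rb"))
def P(n,a,b):
    p,g=tri(s,a,t,b);print(n,p,"gap",round(g,4))
P("deck L(neg y) corner",(229,242.5),(247.5,277.5));P("deck R",(233,295.5),(198,283.8))
print("top z.045",onz(t,(247.5,277.5),.045),onz(t,(198,283.8),.045)); print("side", onz(s,(229,242.5),.045),onz(s,(233,295.5),.045))
P("foot a",(338.5,278.8),(219.5,381)) ;P("foot b",(337,290),(209.8,380))
P("foot top mid",(339,285),(214.5,381.5));
print("foot top z.026",onz(t,(214.5,381.5),.026),onz(s,(339,285),.026))
print("shaft z.022 far",onz(t,(211.3,415),.022),"near",onz(t,(214.3,386),.022))
print("shaft side",onz(s,(360,288.3),.022),onz(s,(345,285.8),.022))
print("rack front top corners z.095 top",onz(t,(226.3,262.2),.095),onz(t,(212,264.5),.095));print("side",onz(s,(205.5,264.5),.095),onz(s,(207,279),.095))
P("rack cornerR top",(207,279),(212,264.5))
print("rack front bottom side z.045",onz(s,(215.5,264.5),.045),onz(s,(216,278.5),.045))
print("hood edge z.177",onz(t,(180,249),.177),onz(t,(250,239),.177))
print("shelf front edge z.126",onz(t,(155,413),.126),onz(t,(230,420.5),.126),onz(t,(280,428),.126))
print("jar z.075",onz(t,(170.5,391),.075),"bottle",onz(t,(155,343),.13),"beaker",onz(t,(265,397),.085))
print("blue",onz(t,(277,310),.05))
print("freezer corner",onz(t,(180,266),.044),onz(t,(182,296),.044))
print("fins z.055",onz(t,(214.5,262),.055),onz(t,(215.5,279.5),.055),onz(t,(230,279),.055),onz(t,(227,250),.055))
E
```

```text
deck L(neg y) corner [0.4526 0.0743 0.0454] gap 0.0007
deck R [0.6141 0.0493 0.0468] gap 0.0015
top z.045 [0.453  0.0743 0.045 ] [0.6152 0.0494 0.045 ]
side [0.4523 0.0744 0.045 ] [0.6135 0.0502 0.045 ]
foot a [ 0.5397 -0.2702  0.0239] gap 0.001
foot b [ 0.5711 -0.2687  0.0265] gap 0.0006
foot top mid [ 0.5564 -0.2729  0.0245] gap 0.0011
foot top z.026 [ 0.5556 -0.2726  0.026 ] [ 0.5568 -0.2733  0.026 ]
shaft z.022 far [ 0.5643 -0.3861  0.022 ] near [ 0.5566 -0.2887  0.022 ]
shaft side [ 0.5614 -0.3297  0.022 ] [ 0.5579 -0.2887  0.022 ]
rack front top corners z.095 top [0.5151 0.1208 0.095 ] [0.5604 0.1127 0.095 ]
side [0.523  0.1233 0.095 ] [0.5667 0.1151 0.095 ]
rack cornerR top [0.5634 0.1133 0.0962] gap 0.0066
rack front bottom side z.045 [0.5224 0.1201 0.045 ] [0.566  0.1156 0.045 ]
hood edge z.177 [0.643  0.1553 0.177 ] [0.4345 0.187  0.177 ]
shelf front edge z.126 [ 0.7259 -0.3602  0.126 ] [ 0.4866 -0.3625  0.126 ] [ 0.3356 -0.3714  0.126 ]
jar z.075 [ 0.6915 -0.3015  0.075 ] bottle [ 0.7298 -0.1383  0.13  ] beaker [ 0.3849 -0.294   0.085 ]
blue [ 0.3566 -0.0257  0.05  ]
freezer corner [0.6779 0.1065 0.044 ] [0.6686 0.0075 0.044 ]
fins z.055 [0.5601 0.1217 0.055 ] [0.5554 0.0653 0.055 ] [0.5081 0.0681 0.055 ] [0.5202 0.161  0.055 ]
```

```bash
python3 - <<'E'
from h import *
from rig import r
np.set_printoptions(precision=4,suppress=True)
s=r.sense();R=cv2.Rodrigues(s["ee_rot"])[0];print(R,"jaw heading",np.degrees(np.arctan2(R[1,1],R[0,1])),s["clock"],s["position"])
E
```

```text
[[ 0.      0.2896 -0.9571]
 [-0.     -0.9571 -0.2896]
 [-1.      0.     -0.    ]] jaw heading -73.16613833989778 1.5 [ 0.152  -0.5025  0.2453]
```

Emit:
jog_arm([
  [2,4,0,7],
  [4,8,0,14],
  [6,11,0,21],
  [9,14,0,28],
  [12,17,0,35],
  [15,19,0,42],
  [19,20,0,49],
  [23,20,0,56],
  [27,20,0,63],
  [31,20,0,70],
  [35,20,0,77],
  [38,20,0,78],
], claw=100)

```text
clock: 2.5
position: [0.535, -0.3019, 0.245]
ee_rot: [1.141, 1.251, -1.14]
ft_force: [0.4, -0.8, -0.8]
width: 0.0851
```

Emit:
jog_arm([
  [2.6,0,-2,0],
  [2.6,0,-6,0],
  [2.6,0,-9.5,0],
  [2.6,0,-13,0],
  [2.6,0,-15,0],
  [2.6,0,-15,0],
  [2.6,0,-15,0],
])

```text
clock: 3.08
position: [0.5575, -0.3022, 0.0948]
ee_rot: [1.147, 1.25, -1.147]
ft_force: [0.0, -0.6, 0.5]
width: 0.0852
```

```bash
python3 - <<'E'
from h import *
np.set_printoptions(precision=4,suppress=True)
s=r.sense();R=cv2.Rodrigues(s["ee_rot"])[0];print("jaw heading",np.degrees(np.arctan2(R[1,1],R[0,1])),s["clock"],s["position"],s["ft_force"],s["width"])
f=r.grab_frame("side");t=r.grab_frame("top")
crop(f,280,380,220,350,5,"a1.png");crop(t,140,260,350,450,6,"a2.png")
print(proj(f,[.558,-.303,.02]),proj(t,[.558,-.303,.02]))
E
```

```text
jaw heading 4.831992247210426 3.0833 [ 0.5575 -0.3022  0.0948] [ 0.0184 -0.5724  0.4976] 0.08515014499625577
[350.4 286.2] [213.9 390.1]
```

View pics/a1.png

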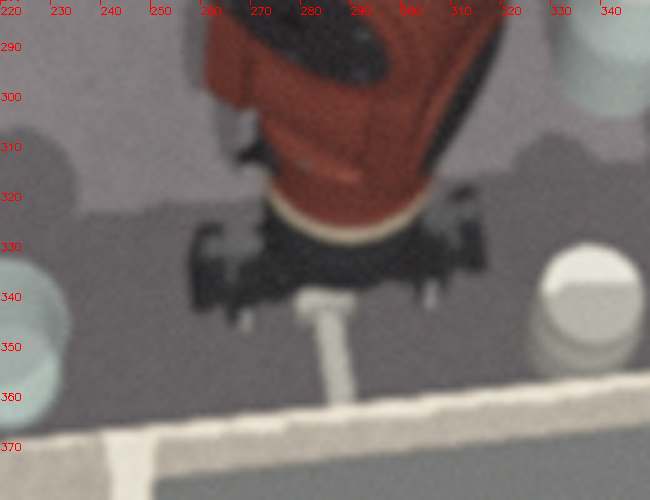

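View pics/a2.png

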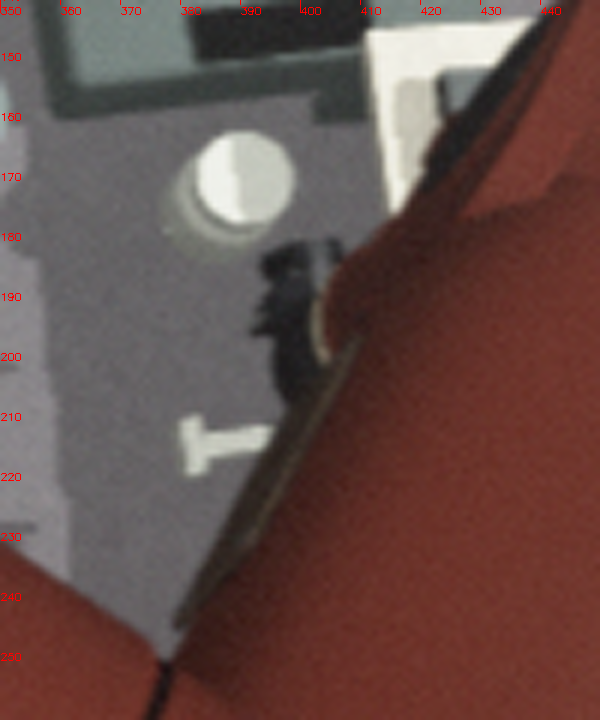

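The side picture shows the open fingers straddling the stick, foot at (341,285). I'll lower and grip the shaft.

Emit:
jog_arm([
  [0,0,-2.5,0],
  [0,0,-5,0],
  [0,0,-6.5,0],
  [0,0,-7.6,0],
  [0,0,-7.6,0],
  [0,0,-7.6,0],
])

```text
clock: 3.68
position: [0.5587, -0.303, 0.0205]
ee_rot: [1.147, 1.246, -1.146]
ft_force: [0.0, -0.0, 0.0]
width: 0.0855
```

Emit:
jog_arm([
  [0,0,0,0],
  [0,0,0,0],
  [0,0,0,0],
  [0,0,0,0],
  [0,0,0,0],
  [0,0,0,0],
  [0,0,0,0],
  [0,0,0,0],
  [0,0,0,0],
  [0,0,0,0],
], claw=0, squeeze=40)

```text
clock: 4.52
position: [0.5583, -0.3027, 0.0197]
ee_rot: [1.147, 1.247, -1.147]
ft_force: [-0.3, 0.6, 4.8]
width: 0.0132
```

Emit:
jog_arm([
  [0,0,0.4,0],
  [-0.1,1,0.5,0],
  [-0.2,3,0.5,0],
  [-0.4,5,0.5,0],
  [-0.6,7,0.5,0],
  [-0.7,9,0.5,0],
  [-0.9,11,0.5,0],
  [-1.0,13,0.5,0],
  [-1.2,15,0.5,0],
  [-1.4,17,0.5,0],
  [-1.5,19,0.5,-2],
  [-1.5,19.3,0.5,-4],
])

```text
clock: 5.52
position: [0.5415, -0.1057, 0.024]
ee_rot: [1.198, 1.219, -1.198]
ft_force: [0.4, -0.6, -2.5]
width: 0.0128
```

Emit:
jog_arm([
  [0,0,0,-4],
  [0,0,0,-8],
  [0,0,0,-9.3],
  [0,0,0,-9.3],
  [0,0,0,-9.3],
])

```text
clock: 5.93
position: [0.5428, -0.1092, 0.0242]
ee_rot: [1.316, 1.137, -1.316]
ft_force: [1.5, 0.9, 0.0]
width: 0.0131
```

```bash
python3 - <<'E'
from h import *
np.set_printoptions(precision=4,suppress=True)
s=r.sense();R=cv2.Rodrigues(s["ee_rot"])[0];print("jaw heading",np.degrees(np.arctan2(R[1,1],R[0,1])),s["clock"],s["position"],s["ft_force"],s["width"])
f=r.grab_frame("side");t=r.grab_frame("top")
crop(f,230,370,220,350,5,"b1.png");crop(t,160,270,330,440,6,"b2.png")
E
```

```text
jaw heading -8.353156808720106 5.9333 [ 0.5428 -0.1092  0.0242] [1.5402 0.936  0.0042] 0.013122083946643662
```

View pics/b1.png

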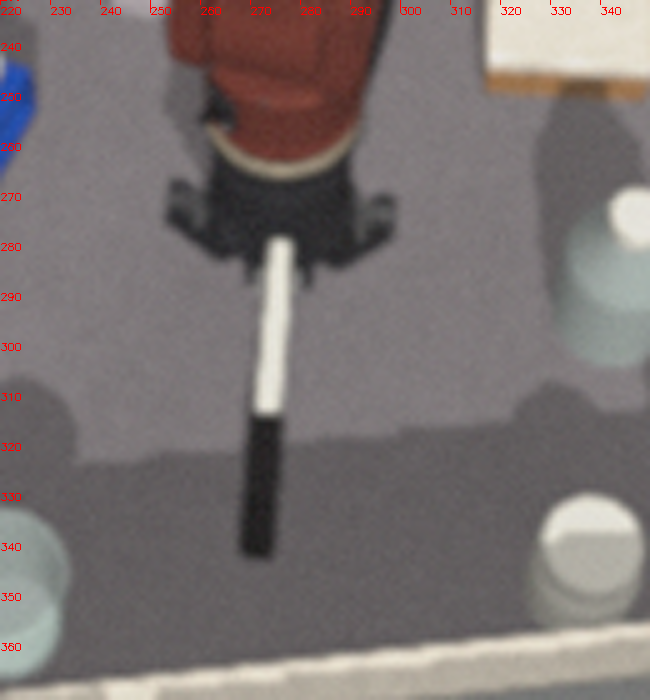

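View pics/b2.png

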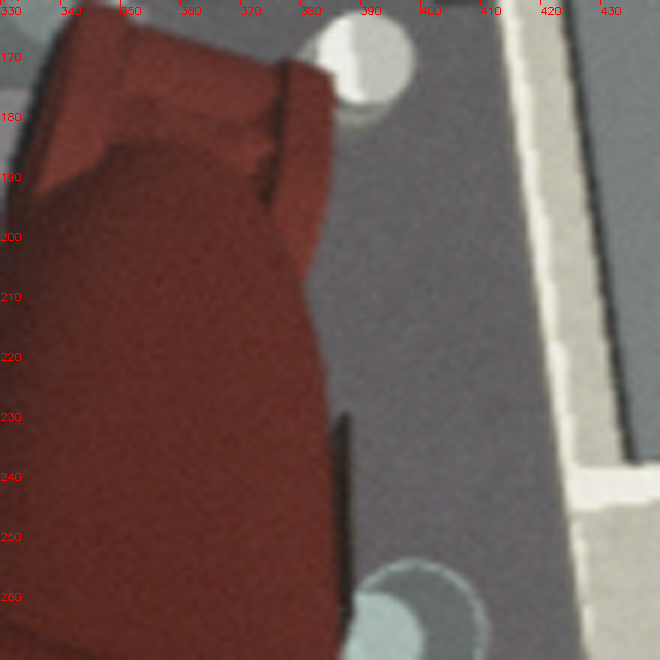

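Side picture: the stick is fully out, its tail at (341,270) well clear of the shelf edge at (355,270). I'll lay it down and open.

Emit:
jog_arm([
  [0,0,-0.2,0],
  [0,0,-0.4,0],
  [0,0,-0.4,0],
  [0,0,-0.4,0],
])

```text
clock: 6.37
position: [0.5429, -0.1095, 0.0201]
ee_rot: [1.317, 1.136, -1.317]
ft_force: [0.6, -0.2, -0.1]
width: 0.0132
```

Emit:
jog_arm([
  [0,0,0,0],
  [0,0,0,0],
  [0,0,0,0],
  [0,0,0,0],
  [0,0,0,0],
  [0,0,0,0],
  [0,0,1,0],
  [0,0,3.5,0],
  [0,0,7,0],
  [0,0,9,0],
  [0,0,9,0],
], claw=100)

```text
clock: 7.28
position: [0.5458, -0.1104, 0.1155]
ee_rot: [1.319, 1.129, -1.312]
ft_force: [1.1, -1.0, -0.5]
width: 0.0854
```

```bash
python3 - <<'E'
from h import *
np.set_printoptions(precision=4,suppress=True)
s=r.sense();R=cv2.Rodrigues(s["ee_rot"])[0];print("jaw heading",np.degrees(np.arctan2(R[1,1],R[0,1])),s["clock"],s["position"],s["ft_force"],s["width"])
f=r.grab_frame("side");print(r.recognise("side","stick_handle")[:1],r.recognise("side","stick_foot")[:1])
crop(f,230,370,220,350,5,"c1.png")
E
```

```text
jaw heading -8.458749169166516 7.2833 [ 0.5458 -0.1104  0.1155] [ 1.0856 -0.9751 -0.4647] 0.085370868725158
[{'at': [312.3, 274.0], 'conf': 0.8}] []
```

View pics/c1.png

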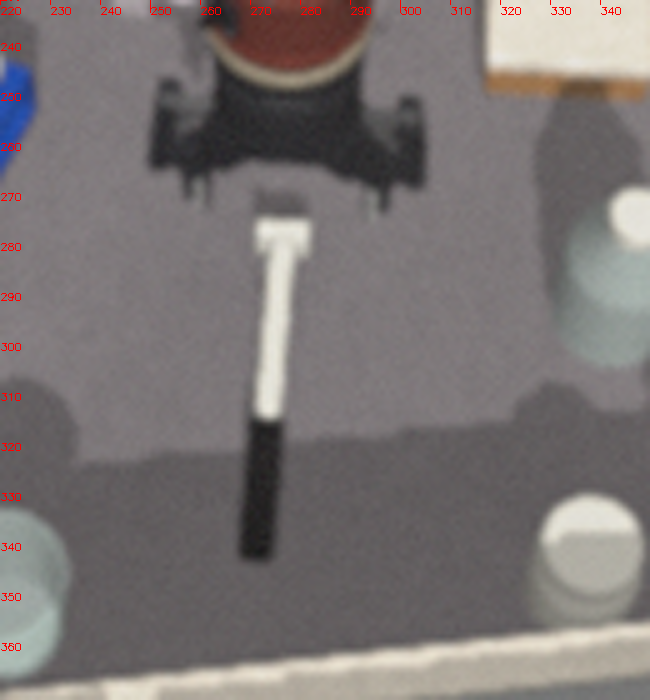

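```bash
python3 - <<'E'
from h import *
np.set_printoptions(precision=4,suppress=True)
f=r.grab_frame("side")
A=onz(f,(274.5,276.5),.026);B=onz(f,(314.2,273.3),.026);C=onz(f,(342.3,270.8),0.0)
print(A,B,C)
for a,b in((A,B),(A,C),(B,C)): print(np.linalg.norm((a-b)[:2]),np.degrees(np.arctan2(a[1]-b[1],a[0]-b[0])))
u=(A-C)[:2];u/=np.linalg.norm(u);print("handle pt",A[:2]-u*.166,C[:2]+u*.034)
E
```

```text
[ 0.5469 -0.0775  0.026 ] [ 0.5297 -0.2001  0.026 ] [ 0.5184 -0.2711  0.    ]
0.12385901144682676 82.00352127712449
0.19569749059397654 81.61739866515546
0.0718461405120167 80.95173341749457
handle pt [ 0.5227 -0.2417] [ 0.5233 -0.2375]
```

Emit:
jog_arm([
  [-0.7,-4,0,0],
  [-1.4,-8,0,0],
  [-2.1,-12,0,0],
  [-2.3,-13,0,0],
  [-2.3,-13,-3,0],
  [-2.3,-13,-6,0],
  [-2.3,-13,-8.5,0],
  [-2.3,-13,-9.5,0],
  [-2.3,-13,-9.5,0],
  [-2.3,-13,-9.5,0],
])

```text
clock: 8.32
position: [0.5198, -0.2391, 0.0152]
ee_rot: [1.317, 1.137, -1.318]
ft_force: [1.2, -0.1, 0.1]
width: 0.0852
```

Emit:
jog_arm([
  [0,0,0,0],
  [0,0,0,0],
  [0,0,0,0],
  [0,0,0,0],
  [0,0,0,0],
  [0,0,0,0],
  [0,0,0,0],
  [0,0,0,0],
  [0,0,0,0],
  [0,0,0,0],
], claw=0, squeeze=70)

```text
clock: 9.15
position: [0.5207, -0.2398, 0.0161]
ee_rot: [1.317, 1.134, -1.316]
ft_force: [0.1, 1.1, 6.1]
width: 0.0189
```

Emit:
jog_arm([
  [0,0,0.5,0],
  [0,0,2,0],
  [0,0,4,0],
  [0,0,5.5,0],
  [-0.4,2,5.5,0],
  [-0.8,4,5.5,0],
  [-1.2,6,5.5,0],
  [-1.6,8,5.5,0],
  [-1.8,9.4,5.5,0],
  [-1.8,9.4,5.5,0],
  [-1.8,9.4,5.5,0],
])

```text
clock: 10.07
position: [0.5022, -0.1453, 0.0706]
ee_rot: [1.316, 1.136, -1.316]
ft_force: [0.1, -1.2, -0.2]
width: 0.0186
```

```bash
python3 - <<'E'
from h import *
np.set_printoptions(precision=4,suppress=True)
s=r.sense();R=cv2.Rodrigues(s["ee_rot"])[0];print("jaw heading",np.degrees(np.arctan2(R[1,1],R[0,1])),s["clock"],s["position"],s["ft_force"],s["ft_torque"],s["width"])
f=r.grab_frame("side");t=r.grab_frame("top")
crop(f,180,300,220,330,6,"d1.png");crop(t,180,270,240,380,5,"d2.png")
E
```

```text
jaw heading -8.395097368633404 10.0667 [ 0.5022 -0.1453  0.0706] [ 0.1427 -1.1834 -0.1845] [-0.0543  0.0091 -0.0046] 0.018590560457068743
```

View pics/d1.png

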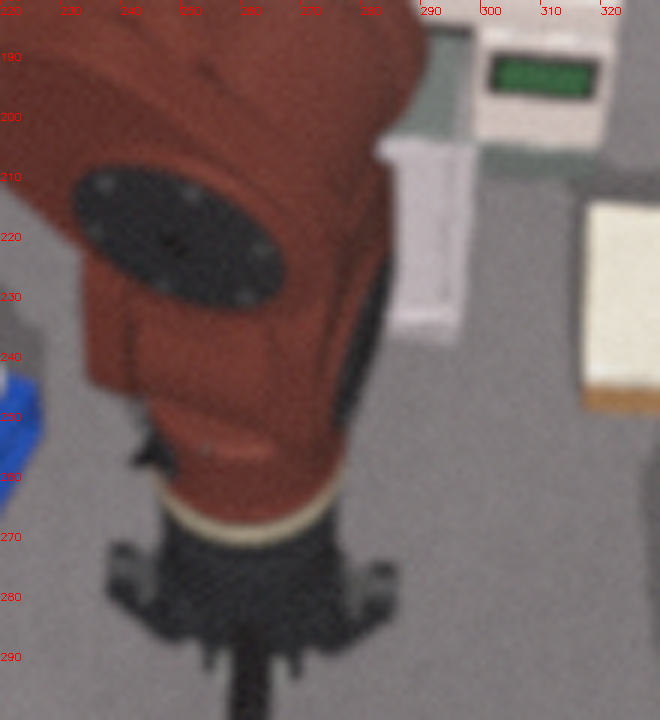

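View pics/d2.png

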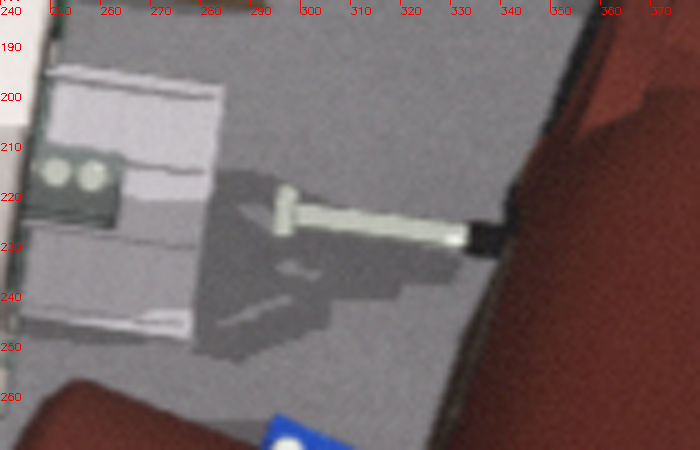

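```bash
python3 - <<'E'
from h import *
np.set_printoptions(precision=4,suppress=True)
t=r.grab_frame("top")
for z in(.075,.08): print("foot",onz(t,(218.3,295.3),z),onz(t,(227.3,293.5),z),onz(t,(222.8,294.3),z),"bnd",onz(t,(227.3,332),z))
g=lambda p:onz(t,p,.055)[:2]
a,b=g((213.2,262)),g((215.2,279));c,d=g((227.5,258)),g((230.2,277));print("fins",a,b,c,d)
print("deck sides",onz(t,(193.8,250),.055),onz(t,(198,283),.055),onz(t,(243,245),.055),onz(t,(248,277),.055))
e,h=onz(t,(224.5,262.3),.095),onz(t,(212,264.2),.095);print("rackfront top",e,h)
E
```

```text
foot [0.5414 0.0156 0.075 ] [0.5126 0.0223 0.075 ] [0.527  0.0193 0.075 ] bnd [ 0.5095 -0.0998  0.075 ]
foot [0.5405 0.0159 0.08  ] [0.5118 0.0225 0.08  ] [0.5261 0.0195 0.08  ] bnd [ 0.5087 -0.0991  0.08  ]
fins [0.5643 0.1216] [0.5564 0.0668] [0.5179 0.1353] [0.5076 0.0746]
deck sides [0.6297 0.1595 0.055 ] [0.613  0.0523 0.055 ] [0.469  0.1776 0.055 ] [0.4504 0.0761 0.055 ]
rackfront top [0.5208 0.1203 0.095 ] [0.5604 0.1136 0.095 ]
```

Top picture: the foot at (223,294) faces the middle lane, whose fin ends are at (215,279) and (230,277). Offset is about 1 mm and heading within 0.5°. I'll approach the rack front at (218,263).

Emit:
jog_arm([
  [0,0,-0.3,0],
  [0.3,2,-0.3,0],
  [0.6,4,-0.3,0],
  [0.9,6,-0.3,0],
  [1.1,7.5,-0.3,0],
  [1.2,8.2,-0.3,0],
  [1.2,8.2,-0.3,0],
  [1.2,8.2,-0.3,0],
])

```text
clock: 10.88
position: [0.5142, -0.064, 0.0672]
ee_rot: [1.317, 1.135, -1.317]
ft_force: [0.1, 0.5, -0.8]
width: 0.0189
```

```bash
cat > look.py <<'E'
from h import *
import sys
np.set_printoptions(precision=4,suppress=True)
s=r.sense();print(s["clock"],s["position"],s["ft_force"],s["ft_torque"])
t=r.grab_frame("top");crop(t,185,255,230,330,7,sys.argv[1])
E
python3 look.py e1.png
```

```text
10.8833 [ 0.5142 -0.064   0.0672] [ 0.1305  0.546  -0.76  ] [-0.0307  0.0098 -0.0043]
```

View pics/e1.png

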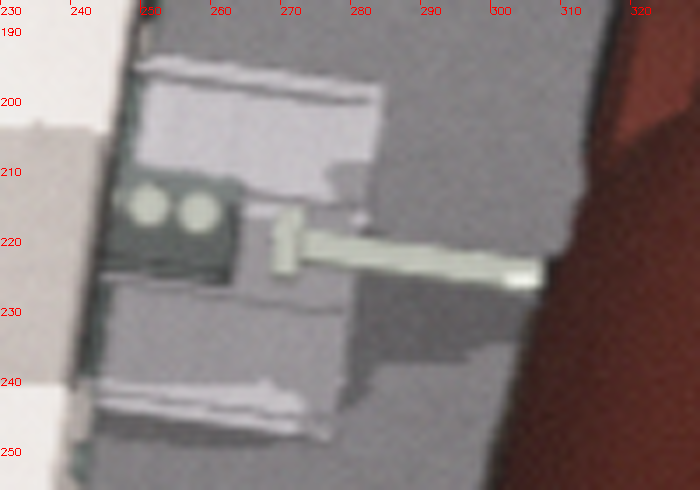

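Emit:
jog_arm([
  [0.1,0.6,0,0],
  [0.2,1.1,0,0],
  [0.2,1.4,0,0],
  [0.3,1.7,0,0],
  [0.3,2.0,0,0],
  [0.4,2.3,0,0],
  [0.4,2.6,0,0],
  [0.5,2.9,0,0],
  [0.5,3.2,0,0],
  [0.5,3.2,0,0],
])

```text
clock: 11.77
position: [0.5191, -0.0309, 0.0673]
ee_rot: [1.317, 1.136, -1.317]
ft_force: [-0.8, 0.6, -0.4]
width: 0.0188
```

```bash
python3 look.py e2.png
```

```text
11.7667 [ 0.5191 -0.0309  0.0673] [-0.8324  0.5583 -0.3604] [-0.0192 -0.0059 -0.0218]
```

Emit:
jog_arm([
  [-0.1,-0.5,0,0],
  [-0.2,-1,0,0],
  [-0.2,-1,0,0],
  [-0.2,-1,0,0],
])

```text
clock: 12.15
position: [0.517, -0.042, 0.0673]
ee_rot: [1.318, 1.135, -1.318]
ft_force: [0.7, 0.4, -1.2]
width: 0.019
```

```bash
python3 look.py e3.png
```

```text
12.15 [ 0.517  -0.042   0.0673] [ 0.7024  0.4172 -1.1812] [ 0.0001  0.0482 -0.0273]
```

View pics/e2.png

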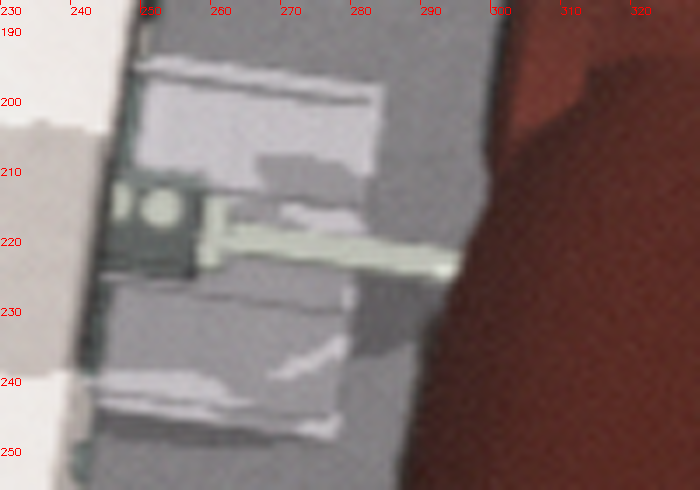

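View pics/e3.png

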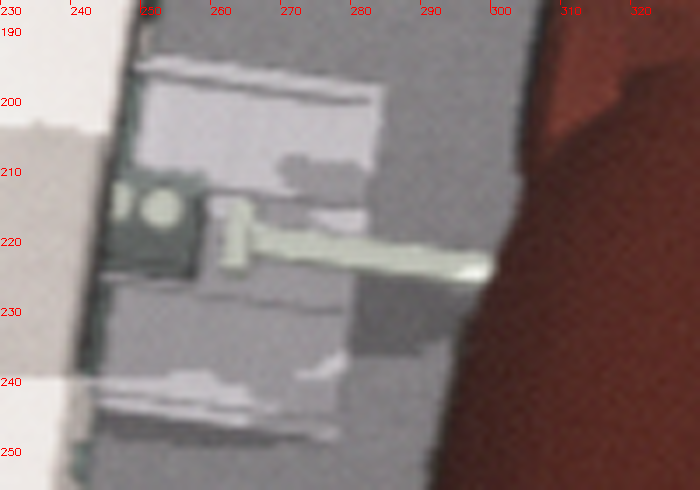

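Emit:
jog_arm([
  [0.1,0.5,0,0],
  [0.1,0.9,0,0],
  [0.2,1.2,0,0],
  [0.2,1.5,0,0],
  [0.3,1.8,0,0],
  [0.3,2.1,0,0],
  [0.4,2.4,0,0],
  [0.4,2.7,0,0],
  [0.4,2.9,0,0],
  [0.4,2.9,0,0],
])

```text
clock: 13.03
position: [0.521, -0.0119, 0.0673]
ee_rot: [1.317, 1.136, -1.317]
ft_force: [-0.6, 0.4, -1.7]
width: 0.0187
```

Emit:
jog_arm([
  [-0.1,-0.5,0,0],
  [-0.1,-0.9,0,0],
  [-0.1,-0.9,0,0],
])

```text
clock: 13.28
position: [0.5201, -0.0223, 0.0673]
ee_rot: [1.318, 1.135, -1.318]
ft_force: [0.1, -0.8, -0.9]
width: 0.0188
```

Emit:
jog_arm([
  [0.1,0.5,0,0],
  [0.1,0.8,0,0],
  [0.2,1.1,0,0],
  [0.2,1.4,0,0],
  [0.3,1.7,0,0],
  [0.3,2.0,0,0],
  [0.4,2.3,0,0],
  [0.4,2.6,0,0],
  [0.4,2.8,0,0],
  [0.4,2.8,0,0],
])

```text
clock: 14.12
position: [0.524, 0.0071, 0.0673]
ee_rot: [1.317, 1.136, -1.317]
ft_force: [-0.2, -0.5, -0.9]
width: 0.0185
```

```bash
python3 look.py e4.png
```

```text
14.1167 [0.524  0.0071 0.0673] [-0.172  -0.5309 -0.9108] [-0.0349 -0.0213 -0.0032]
```

View pics/e4.png

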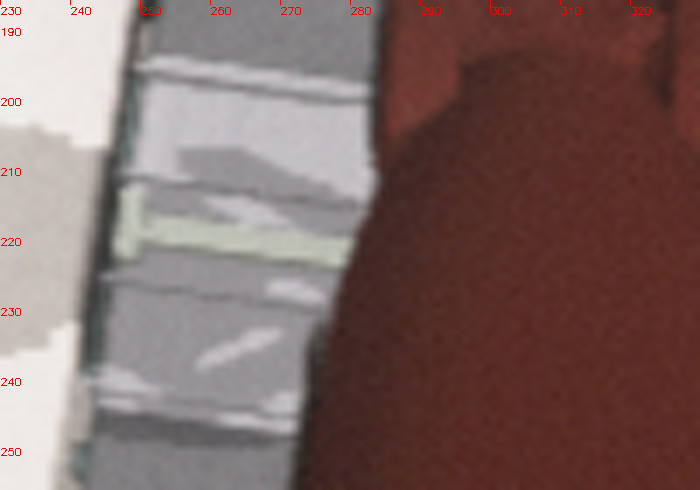

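Emit:
jog_arm([
  [-0.1,-0.5,0,0],
  [-0.1,-0.9,0,0],
  [-0.1,-0.9,0,0],
  [0,-0.2,0,0],
  [0.1,0.2,0,0],
  [0.1,0.5,0,0],
  [0.2,0.8,0,0],
  [0.2,1.0,0,0],
  [0.3,1.2,0,0],
  [0.3,1.2,0,0],
  [0.3,1.2,0,0],
])

```text
clock: 15.08
position: [0.527, 0.0188, 0.0673]
ee_rot: [1.317, 1.136, -1.317]
ft_force: [0.7, 0.3, -1.3]
width: 0.0187
```

Emit:
jog_arm([
  [-0.1,-0.4,0,0],
  [-0.1,-0.7,0,0],
  [-0.1,-0.5,0,0],
  [0,-0.2,0,0],
  [0,0,0,0],
  [0,0.1,0,0],
  [0,0.2,0,0],
  [0,0.3,0,0],
  [0,0.3,0,0],
  [0,0.3,0,0],
])

```text
clock: 15.92
position: [0.5271, 0.0216, 0.0673]
ee_rot: [1.317, 1.136, -1.317]
ft_force: [0.4, -0.3, -1.2]
width: 0.0187
```

Emit:
jog_arm([
  [-0.1,-0.4,0,0],
  [-0.1,-0.6,0,0],
  [0,-0.3,0,0],
  [0,0,0,0],
  [0,0.1,0,0],
  [0,0.2,0,0],
  [0,0.3,0,0],
  [0,0.3,0,0],
])

```text
clock: 16.58
position: [0.5271, 0.0247, 0.0673]
ee_rot: [1.317, 1.136, -1.317]
ft_force: [-0.5, -1.1, -0.7]
width: 0.0183
```

Emit:
jog_arm([
  [-0.1,-0.4,0,0],
  [-0.1,-0.6,0,0],
  [0,-0.3,0,0],
  [0,0,0,0],
  [0.1,0.1,0,0],
  [0.1,0.2,0,0],
  [0.1,0.3,0,0],
  [0.1,0.3,0,0],
])

```text
clock: 17.25
position: [0.5281, 0.0277, 0.0673]
ee_rot: [1.317, 1.136, -1.317]
ft_force: [-0.2, 0.1, -2.0]
width: 0.0186
```

Emit:
jog_arm([
  [-0.1,-0.4,0,0],
  [-0.1,-0.6,0,0],
  [0,-0.3,0,0],
  [0,0,0,0],
  [0,0.1,0,0],
  [0,0.2,0,0],
  [0,0.3,0,0],
  [0,0.3,0,0],
])

```text
clock: 17.92
position: [0.5281, 0.0307, 0.0673]
ee_rot: [1.317, 1.136, -1.317]
ft_force: [0.5, -1.4, -1.6]
width: 0.0187
```

```bash
python3 look.py e5.png
```

```text
17.9167 [0.5281 0.0307 0.0673] [ 0.4831 -1.397  -1.5599] [-0.24   -0.0472 -0.0478]
```

View pics/e5.png

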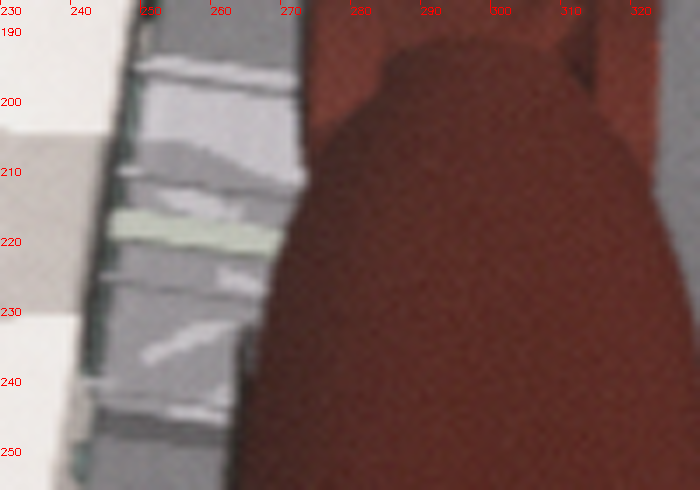

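Emit:
jog_arm([
  [-0.1,-0.4,0,0],
  [-0.1,-0.6,0,0],
  [0,-0.3,0,0],
  [0,0,0,0],
  [0,0.1,0,0],
  [0,0.2,0,0],
  [0,0.3,0,0],
  [0,0.3,0,0],
])

```text
clock: 18.63
position: [0.5282, 0.0336, 0.0673]
ee_rot: [1.317, 1.135, -1.317]
ft_force: [0.5, -2.2, -0.5]
width: 0.0188
```

```bash
python3 -c "
from rig import r
s=r.sense();print(s['position'],s['ft_force'],s['ft_torque'])"
```

```text
[0.52817992 0.03355735 0.06733904] [ 0.52616    -2.15936346 -0.45693992] [-0.38859759 -0.09840077 -0.12196444]
```

Emit:
jog_arm([
  [-0.1,-0.4,0,0],
  [-0.1,-0.6,0,0],
  [0,-0.3,0,0],
  [0,0,0,0],
  [0.1,0.1,0,0],
  [0.1,0.2,0,0],
  [0.1,0.3,0,0],
  [0.1,0.3,0,0],
])

```text
clock: 19.3
position: [0.529, 0.0362, 0.0673]
ee_rot: [1.316, 1.135, -1.318]
ft_force: [-1.1, -4.6, -0.2]
width: 0.0184
```

```bash
python3 -c "
from rig import r
s=r.sense();print(s['position'],s['ft_force'],s['ft_torque'])"
```

```text
[0.52899475 0.03618458 0.0672956 ] [-1.08435476 -4.58263549 -0.21214135] [-0.89870607  0.083063   -0.11635507]
```

Emit:
jog_arm([
  [-0.1,-0.4,0,0],
  [-0.1,-0.6,0,0],
  [-0.1,-0.6,0,0],
])

```text
clock: 19.55
position: [0.528, 0.0303, 0.0673]
ee_rot: [1.318, 1.136, -1.317]
ft_force: [0.1, -0.7, -0.5]
width: 0.0193
```

```bash
python3 look.py g1.png; python3 -c "
from h import *
f=r.grab_frame('side');crop(f,170,245,220,335,6,'g1s.png')"
```

```text
19.55 [0.528  0.0303 0.0673] [ 0.113  -0.6615 -0.5168] [-0.0293  0.0269 -0.0001]
```

Emit:
jog_arm([
  [0.1,0.3,0,0],
  [0.1,0.5,0,0],
  [0.1,0.6,0,0],
  [0.1,0.6,0,0],
  [0.1,0.6,0,0],
])

```text
clock: 20.07
position: [0.5291, 0.0362, 0.0673]
ee_rot: [1.317, 1.135, -1.318]
ft_force: [-0.9, -4.7, -0.1]
width: 0.0186
```

```bash
python3 -c "
from rig import r
s=r.sense();print(s['position'],s['ft_force'],s['ft_torque'])"
```

```text
[0.52906957 0.03619761 0.06732632] [-0.86047106 -4.6898627  -0.14834291] [-0.90524446  0.09521684 -0.12604271]
```

View pics/g1.png

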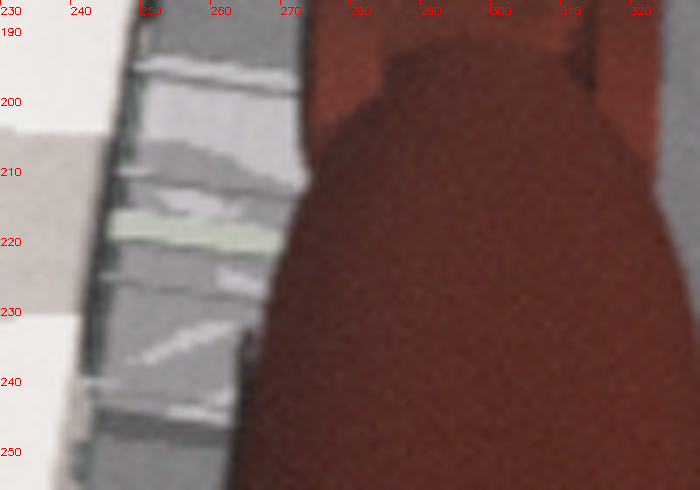

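Emit:
jog_arm([
  [-0.1,-0.4,0,0],
  [-0.1,-0.6,0,0],
  [-0.1,-0.4,0,0],
  [0,-0.1,0,0],
  [0,0,0,0],
  [0,0.1,0,0],
  [0,0.1,0,0],
  [0,0.1,0,0],
])

```text
clock: 20.73
position: [0.529, 0.0368, 0.0673]
ee_rot: [1.316, 1.134, -1.319]
ft_force: [-0.2, -6.3, -0.8]
width: 0.0183
```

```bash
python3 -c "
from rig import r
s=r.sense();print(s['position'],s['ft_force'],s['ft_torque'])"
```

```text
[0.52902903 0.03680007 0.06734588] [-0.23541391 -6.26657487 -0.80601123] [-1.20450403  0.18087575 -0.1245513 ]
```

Force 6.3 N exceeds any sliding friction (4 N at most), and the rack front is at about +28 mm inside the mouth, within 15–35 mm. So this is the stop. I'll back off along the lane and look.

Emit:
jog_arm([
  [-0.1,-0.5,0,0],
  [-0.3,-2,0,0],
  [-0.6,-4,0,0],
  [-1.1,-7,0,0],
  [-1.6,-10,0,0],
  [-2.0,-13,0,0],
  [-2.5,-16,0,0],
  [-2.9,-19,0,0],
  [-3.4,-22,0,0],
  [-3.7,-24,0,0],
  [-3.7,-24,0,0],
])

```text
clock: 21.65
position: [0.492, -0.2062, 0.0675]
ee_rot: [1.319, 1.132, -1.319]
ft_force: [0.2, 0.4, 0.5]
width: 0.0186
```

```bash
python3 look.py i1.png; python3 -c "
from h import *
f=r.grab_frame('side');cv2.imwrite('pics/i1s.png',f['img'][:,:,::-1]);crop(f,170,245,220,335,6,'i1c.png')
t=r.grab_frame('top');cv2.imwrite('pics/i1t.png',t['img'][:,:,::-1])"
```

```text
21.65 [ 0.492  -0.2062  0.0675] [0.1861 0.3664 0.4924] [-0.0348  0.0022 -0.0049]
```

View pics/i1s.png

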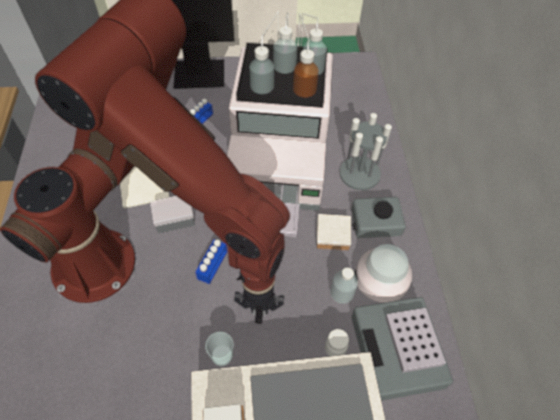

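View pics/i1c.png

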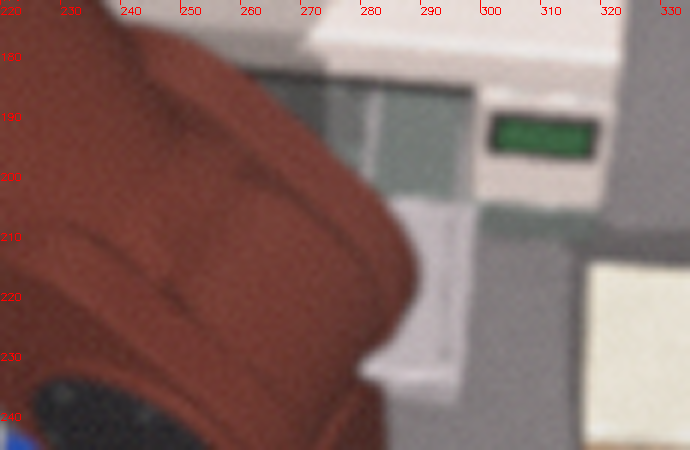

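View pics/i1t.png

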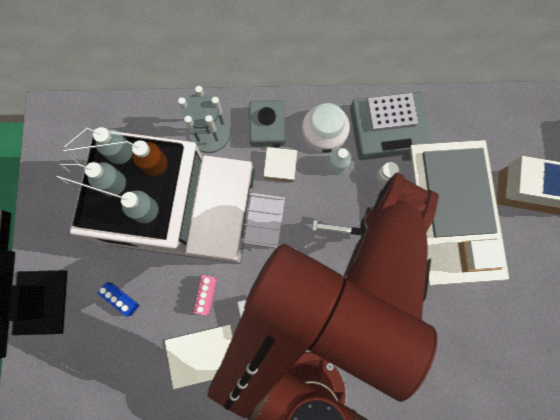

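Top picture: lane empty on the deck at (222,265), stick still held with foot at (227,315), bystanders unmoved. I'll lay the stick on open bench.

Emit:
jog_arm([
  [1,0,0,0],
  [3,0,0,0],
  [4,0,-1,0],
  [4,0,-2.5,0],
  [4,0,-4,0],
  [4,0,-4.7,0],
  [4,0,-5,0],
  [4,0,-5,0],
  [4,0,-5,0],
])

```text
clock: 22.55
position: [0.5323, -0.2022, 0.0178]
ee_rot: [1.317, 1.136, -1.317]
ft_force: [0.3, 0.0, -0.1]
width: 0.0187
```

```bash
python3 -c "
from h import *
s=r.sense();print(s['clock'],s['position'],s['ft_force'],s['ft_torque'])
f=r.grab_frame('side');crop(f,160,340,215,335,4,'j1c.png')"
```

```text
22.55 [ 0.53232649 -0.20215913  0.0177971 ] [ 0.27196134  0.04993173 -0.08720785] [-0.07123779  0.01297353 -0.00045354]
```

View pics/j1c.png

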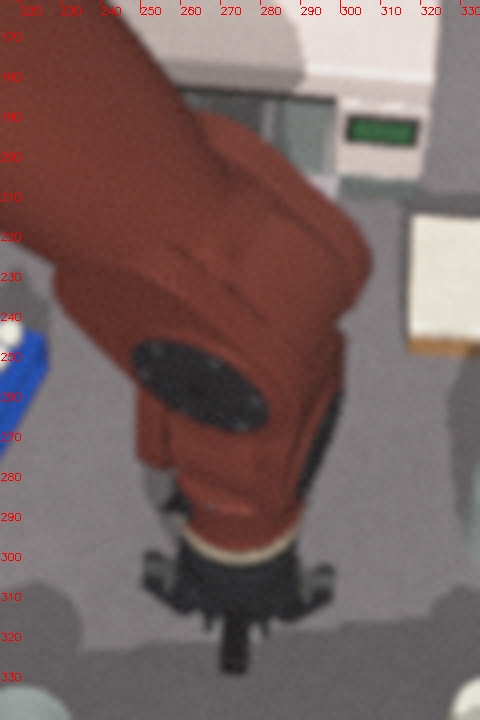

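Emit:
jog_arm([
  [0,0,-0.1,0],
  [0,0,-0.2,0],
  [0,0,-0.2,0],
  [0,0,-0.2,0],
])

```text
clock: 22.93
position: [0.5325, -0.2027, 0.0161]
ee_rot: [1.318, 1.135, -1.317]
ft_force: [-0.3, 0.3, 5.1]
width: 0.0187
```

Emit:
jog_arm([
  [0,0,0,0],
  [0,0,0,0],
  [0,0,0,0],
  [0,0,0,0],
  [0,0,0,0],
  [0,0,0,0],
  [0,0,0,0],
  [0,0,1,0],
  [0,0,3,0],
  [0,0,6,0],
  [0,0,10,0],
  [0,0,14,0],
], claw=100)

```text
clock: 23.93
position: [0.5313, -0.2021, 0.1571]
ee_rot: [1.317, 1.137, -1.318]
ft_force: [1.6, -0.4, -0.5]
width: 0.0855
```

Emit:
jog_arm([
  [-1,0,4,0],
  [-4,0,8,0],
  [-7,0,10,0],
  [-10,-1,10,0],
  [-13,-2,10,0],
  [-16,-3,10,0],
  [-19,-4,10,0],
  [-21,-5,10,0],
  [-23,-6,10,0],
  [-23,-6,10,0],
])

```text
clock: 24.77
position: [0.2994, -0.2634, 0.2562]
ee_rot: [1.318, 1.134, -1.32]
ft_force: [0.5, -1.0, -0.2]
width: 0.0856
```

```bash
python3 -c "
from h import *
s=r.sense();print(s['clock'],s['position'],s['ft_force'],s['ft_torque'])
f=r.grab_frame('side');crop(f,170,245,220,335,6,'k1c.png');cv2.imwrite('pics/k1s.png',f['img'][:,:,::-1])
t=r.grab_frame('top');cv2.imwrite('pics/k1t.png',t['img'][:,:,::-1])"
```

```text
24.7667 [ 0.29942836 -0.26335678  0.25615054] [ 0.50500173 -0.97069731 -0.19672192] [-0.02654392 -0.04522977  0.06974258]
```

View pics/k1c.png

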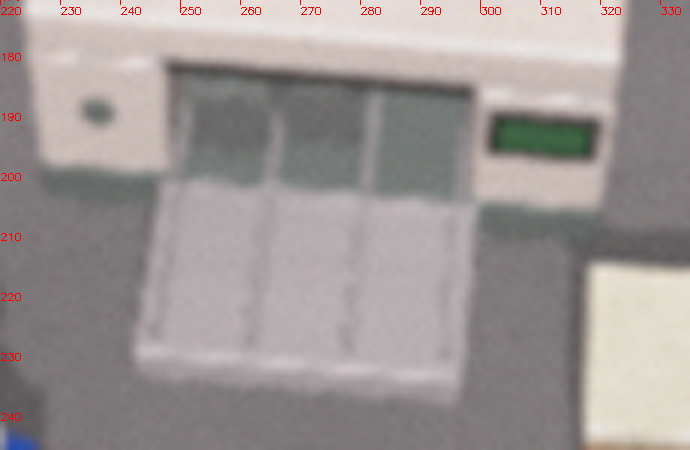

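View pics/k1s.png

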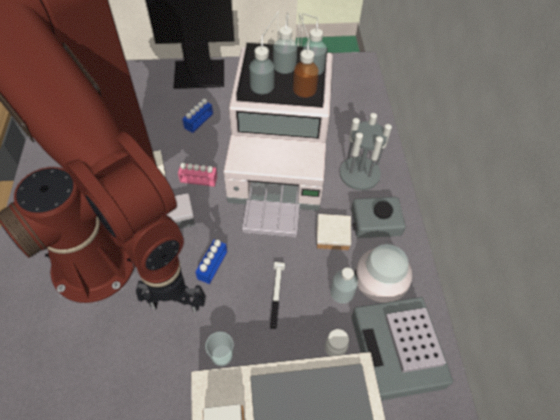

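View pics/k1t.png

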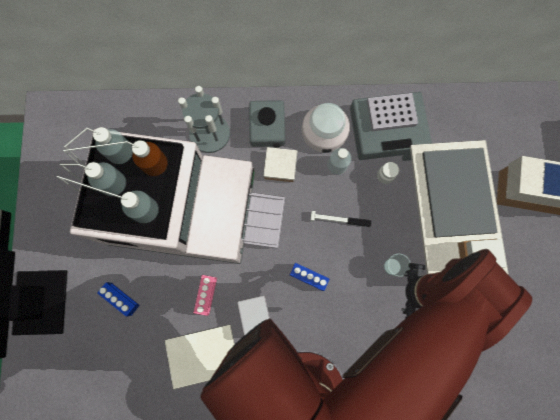

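The side crop shows the rack front's lower edge under the hood at about (195.5,272), level with the home neighbour at (195,257). The stick lies flat at side (263–327,278). I'll put a number on the rack front.

```bash
python3 -c "
from h import *
f=r.grab_frame('side');u=np.array([.153,.988])
o=np.array([.5325,.063])
crop(f,180,205,240,305,12,'l1.png')
for p in((195,272),(196,272),(194.5,257),(195.5,257)):
    q=onz(f,p,.045)[:2];print(p,q,((q-o)@u-.112)*1000)
for z in(.026,):
    print(onz(f,(264.5,280),z),onz(f,(327,273.5),0)) 
"
```

```text
(195, 272) [0.55070108 0.19794355] 24.108993854560154
(196, 272) [0.55045423 0.19397233] 20.147662504580236
(194.5, 257) [0.50259354 0.20280168] 21.548369040272643
(195.5, 257) [0.50241468 0.19882255] 17.589630184515634
[ 0.55950623 -0.04510383  0.026     ] [ 0.52859659 -0.22763823  0.        ]
```

View pics/l1.png

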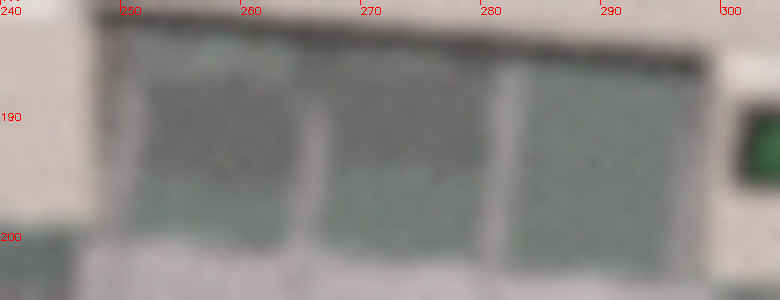

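```bash
python3 -c "
from rig import r
print(r.sense()['clock'],r.job_done())"
```

```text
the job is handed in; nothing more can be done
24.9167 None
```

The rack stands home as far as I could feel and see, and the job is handed in at 24.9 s. There was no direct reading of the home switch.

**What I did:**
- I drew the stick out by its shaft, laid it down on the open bench and took it again by its handle.
- I nudged the middle-lane rack in about ten light taps, backing the stick off between them.
- I laid the stick flat on the open bench, let it go and moved the arm clear.

**Last checks:**
- **Stop felt:** the push force rose from about 1 N to 4.7 N, then to 6.3 N for 1 mm more commanded travel. That is above any sliding friction (4 N at most).
- **Rack position:** the stick's reach put the rack front about 28 mm inside the mouth. After backing off, the side picture showed it at about 24–27 mm, where 1 pixel is 4 mm. Both lie within the 15–35 mm expected, and I saw no spring-back.
- **Stick clearance:** its tail is about 14 cm from the shelf and its foot about 10 cm from the deck.
- **Other things:** the bystanders and look-alikes looked unmoved in both pictures.

**Disagreement:** the neighbouring rack measured about 5–7 mm less deep than the middle one. The stops are adjustable and the pixel error is about that size, so I left it.

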